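# Weight the track-cleaning car and hold it level over the bridge

## Robot

A 6-joint arm with a two-finger parallel gripper is mounted at the origin on the work surface. World frame = base frame: x ahead of the robot, y to its left, z up, the work surface at z = 0. Lengths are in m, angles in rad, forces in N, time in s.
With the tool pointing down it reaches from about 0.375 to 0.975 m from the base axis. Payload 3.8 kg.
Tool frame: the origin (TCP) lies at the centre of the arm's flange, where the gripper is bolted on; the fingertips stand 173 mm ahead of it and the grasp point (between the pads) lies 155 mm ahead of it (manip.grip_depth is the distance from the TCP to the grasp point, in m); z points along the fingers, y is the line along which they close (so a half turn about z gives the same grasp; the last joint's range is limited). The gripper opens to 85 mm and grips with 20 to 120 N. Pads are 22 mm wide; open, the fingers measure 114 mm over their backs; the gripper's body (76 mm by 85 mm) begins 54 mm behind the grasp point. The pads swing forward as they close: fully open they stand 13 mm farther back than shut.
Start: joints at [-1.255, 0.264, 1.604, -0, 1.274, -0.037], TCP at [0.233, -0.633, 0.405] pointing down, gripper open.
Joint ranges: [-2.63, 2.63], [-0.94, 2.18], [0.31, 2.57], [-1.31, 4.45], [0, 2.66], [-2.55, 2.55]. Speed limits (rad/s): [2.57, 2.57, 3.14, 3.14, 3.14, 3.14].

## Interface

Orientations are given as a rotation vector (axis times angle).
In Python, from station import manip gives the robot as it stands. The module is installed in compiled form; this text tells all that it offers.
- The arm moves only by the tool carry_out, never from a script. Its arguments are lists of equal length, an entry for each row: "gripper": the opening, from 0 (shut) to 1 (fully open); "travel": the shift along the tool's x, y, z in units of 0.5 m (1.0 is 0.5 m), a list of three; "delta_rot": the turn, a rotation vector about the tool's x, y, z in units of 180 degrees (1.0 is 180 degrees), a list of three. In form: {"gripper": [gripper, ...], "travel": [[dx, dy, dz], ...], "delta_rot": [[wx, wy, wz], ...]}. A call has 1 to 5 rows; each row shifts and turns the commanded pose from where the row before left it, along the tool's axes as they then stand; what a row does not reach is not made up. A row lasts 1/12 s, in which the tool goes at most 41.7 mm and 7.16 degrees, less where a joint would pass 70% of its speed; a pose out of reach is approached as far as the arm can. A call with a number of a shift or a turn outside -1 to 1 is refused whole. A call with a gripper value outside its range is refused whole. The fingers move at their own pace and stop on an object; "grip_force" is the grip in N (left out, the last holds). Time passes only in rows, so rows that do not move let the fingers close. It gives the time, the measured TCP pose, the force, the opening and the grip force at its end, in the units of the state.
- manip.get_obs(): the state, without advancing time (a new reading comes with each control period).
- manip.camera(name): name is "side" or "top"; returns (picture, depth): 384x512x3 uint8, red, green, blue; 384x512 float32, m along the optical axis (not along the pixel's ray), 0 where there is no reading.
- manip.calibration(name): a dict with "fovy" (degrees; the focal length in pixels is half the picture's height over the tangent of half this angle, whatever the lens; pixels are square), "cx", "cy" (the principal point, pixels), "cam_to_world" (4x4, takes a point from camera to world coordinates). Camera axes: x right, y down, z forward; pixel columns grow to the right and rows downward; lengths in m; the calibration is good to about 2 mm. A picture is of the moment at which its call begins. calibration takes no time and is no camera call.
- manip.job_done(): hands the job in; it is judged then, once.
The state is a dict: "t": time; "joint_positions": joint angles; "qd": joint speeds; "joint_efforts": joint torques, N m; "tcp_pos": TCP position; "tool_rot": TCP orientation; "force": force on the tool from outside, world axes, zero at the start; "torque": the same for the moment, N m; "width": finger opening in m; "grip_force": force on a finger pad.
Only numpy, scipy, OpenCV 4.12 (cv2) and the standard library are available. Lean on these libraries where they do the work, as an engineer would, in place of code of your own. Each camera call takes 0.05 s, during which the arm holds its last target. There are 200 camera calls.

## Task

Pour all six steel balls from the blue scoop cup into the open weight bay of the grey track-cleaning car and stand the empty cup upright on the aluminium plate again. Then take the loaded car across its hood at its balance point, lift it, and finish still holding it level and still, centred and in line with the track on the wooden bridge section in the vise, with its wheels two to five centimetres above the rails. Spill nothing, and leave the yellow locomotive shell, the tweezer case and the bottle where they are.

Things in the scene. Friction and masses are not known exactly. Their poses are not given: they have to be found in the camera images.
- car_balance (a point): Balance point of the grey track-cleaning car with all six balls in its bay, and the place to grip it: inside its plain hood (38 mm wide, flat upright sides), on the centre line, 30 mm from mid-length towards the closed motor end, 54 mm above the wheel bottoms, 25 mm above the frame the hood stands on. Car axes: x along the car towards the open bay, z up; bay roughly away from the robot at the start.
- car_mid (a point): Middle of the car on the level of its wheel bottoms: 30 mm along car x from the balance point, 54 mm below it. Car: 212 mm frame, 232 mm over buffers, 66 mm wide, 73 mm high, empty 0.35 to 0.5 kg; stands on the 6 mm plate, does not roll. Hood: x -103 (motor end: louvres, two red lamps) to +15 mm from mid-length, 29 to 73 mm above wheel bottoms; frame 60 mm wide. Axes as the car's.
- car_bay (a point): Centre of the mouth of the car's open weight bay, level with its rim, 73 mm above the wheel bottoms, 61 mm from mid-length. Mouth inside 80 mm (car x) by 60 mm (car y), walls 3 mm, 41 mm deep; its two end sheets slope in to a floor 44 mm long. Axes as the car's.
- bridge_track (a point): Middle of the track, level with the rail tops, on the wooden truss bridge section gripped in a small blue vise fixed to the plate; 106 mm above the plate. x along the track, z up. Bridge 250 mm long (x), 64 mm wide, two steel rails 34 mm apart; the vise is below it, its screw reaching 82 mm out on the +y side, low down.
- cup_handle (a point): Middle of the handle of the blue plastic scoop cup: a level round bar, 13 mm in diameter, 64 mm long (cup y); this point is 37 mm above the cup's underside and 78 mm along +y from the cup's axis. The cup, outside diameter 57 mm at the flat base flaring evenly to 96 mm at the rim, 44 mm high, walls 3 mm, 70 g, stands on the plate with the balls in it. z up.
- cup_mouth (a point): Centre of the cup's mouth, level with its rim, 44 mm above its underside. Axes as the cup's handle point.
- ball0_center (a point): Centre of a loose steel ball, 15 mm in diameter, 14 g, one of six lying in the cup at the start.
- ball1_center (a point): Centre of a loose steel ball, 15 mm in diameter, 14 g.
- ball2_center (a point): Centre of a loose steel ball, 15 mm in diameter, 14 g.
- ball3_center (a point): Centre of a loose steel ball, 15 mm in diameter, 14 g.
- ball4_center (a point): Centre of a loose steel ball, 15 mm in diameter, 14 g.
- ball5_center (a point): Centre of a loose steel ball, 15 mm in diameter, 14 g.
- shell_mid (a point): Spare yellow plastic locomotive shell, 200 by 60 by 74 mm, standing on the plate; to be left alone. Point on its middle, 35 mm up; x along its length.
- case_mid (a point): Black hard case with open lid and a set of steel tweezers, 100 by 165 mm, open lid 105 mm high; to be left alone. Point in the middle of its tray; the lid stands on its +x side.
- cleaner_mid (a point): White bottle with red cap, 42 mm in diameter, 105 mm high; to be left alone. Point on its axis, half-way up.
Not all that is in view belongs to the job. There is more than one size of the part that bears car_balance; the job needs the smaller.

How it is judged:
On the way, in this order (a step that is already met when the one before it is completed fails the run):
1. all six balls lie in the weight bay of the car (x of ball0_center in the frame of car_mid between 0.018 and 0.104 m and y of ball0_center in the frame of car_mid between -0.033 and 0.033 m and z of ball0_center in the frame of car_mid between 0.03 and 0.078 m and x of ball1_center in the frame of car_mid between 0.018 and 0.104 m and y of ball1_center in the frame of car_mid between -0.033 and 0.033 m and z of ball1_center in the frame of car_mid between 0.03 and 0.078 m and x of ball2_center in the frame of car_mid between 0.018 and 0.104 m and y of ball2_center in the frame of car_mid between -0.033 and 0.033 m and z of ball2_center in the frame of car_mid between 0.03 and 0.078 m and x of ball3_center in the frame of car_mid between 0.018 and 0.104 m and y of ball3_center in the frame of car_mid between -0.033 and 0.033 m and z of ball3_center in the frame of car_mid between 0.03 and 0.078 m and x of ball4_center in the frame of car_mid between 0.018 and 0.104 m and y of ball4_center in the frame of car_mid between -0.033 and 0.033 m and z of ball4_center in the frame of car_mid between 0.03 and 0.078 m and x of ball5_center in the frame of car_mid between 0.018 and 0.104 m and y of ball5_center in the frame of car_mid between -0.033 and 0.033 m and z of ball5_center in the frame of car_mid between 0.03 and 0.078 m and height (world z) of car_mid below 0.012 m), for 0.2 s.
2. the cup stands upright on the plate, let go, with all six balls in the bay (angle between cup_mouth's own z axis and vertical below 0.15 rad and height (world z) of cup_mouth between 0.042 and 0.058 m and contact force between the fingers and cup below 0.05 N and linear speed of cup below 0.03 m/s and x of ball0_center in the frame of car_mid between 0.018 and 0.104 m and y of ball0_center in the frame of car_mid between -0.033 and 0.033 m and z of ball0_center in the frame of car_mid between 0.03 and 0.078 m and x of ball1_center in the frame of car_mid between 0.018 and 0.104 m and y of ball1_center in the frame of car_mid between -0.033 and 0.033 m and z of ball1_center in the frame of car_mid between 0.03 and 0.078 m and x of ball2_center in the frame of car_mid between 0.018 and 0.104 m and y of ball2_center in the frame of car_mid between -0.033 and 0.033 m and z of ball2_center in the frame of car_mid between 0.03 and 0.078 m and x of ball3_center in the frame of car_mid between 0.018 and 0.104 m and y of ball3_center in the frame of car_mid between -0.033 and 0.033 m and z of ball3_center in the frame of car_mid between 0.03 and 0.078 m and x of ball4_center in the frame of car_mid between 0.018 and 0.104 m and y of ball4_center in the frame of car_mid between -0.033 and 0.033 m and z of ball4_center in the frame of car_mid between 0.03 and 0.078 m and x of ball5_center in the frame of car_mid between 0.018 and 0.104 m and y of ball5_center in the frame of car_mid between -0.033 and 0.033 m and z of ball5_center in the frame of car_mid between 0.03 and 0.078 m), for 0.2 s.
3. the loaded car is lifted clear of the plate by its balance point, level (height (world z) of car_mid above 0.04 m and x of the grasp point in the frame of car_mid between -0.045 and -0.015 m and contact force between the fingers and car above 1 N and angle between car_mid's own z axis and vertical below 0.08 rad and x of ball0_center in the frame of car_mid between 0.018 and 0.104 m and y of ball0_center in the frame of car_mid between -0.033 and 0.033 m and z of ball0_center in the frame of car_mid between 0.03 and 0.078 m and x of ball1_center in the frame of car_mid between 0.018 and 0.104 m and y of ball1_center in the frame of car_mid between -0.033 and 0.033 m and z of ball1_center in the frame of car_mid between 0.03 and 0.078 m and x of ball2_center in the frame of car_mid between 0.018 and 0.104 m and y of ball2_center in the frame of car_mid between -0.033 and 0.033 m and z of ball2_center in the frame of car_mid between 0.03 and 0.078 m and x of ball3_center in the frame of car_mid between 0.018 and 0.104 m and y of ball3_center in the frame of car_mid between -0.033 and 0.033 m and z of ball3_center in the frame of car_mid between 0.03 and 0.078 m and x of ball4_center in the frame of car_mid between 0.018 and 0.104 m and y of ball4_center in the frame of car_mid between -0.033 and 0.033 m and z of ball4_center in the frame of car_mid between 0.03 and 0.078 m and x of ball5_center in the frame of car_mid between 0.018 and 0.104 m and y of ball5_center in the frame of car_mid between -0.033 and 0.033 m and z of ball5_center in the frame of car_mid between 0.03 and 0.078 m), for 0.2 s.
At the end, for the whole second after the job is handed in: Fingers hold the car within 15 mm of its balance point; it is level (0.08 rad), still, over the bridge track middle (25 mm along, 12 mm across, 0.12 rad in line either way round), wheels 12 to 65 mm above the rails, not touching. Balls all in the bay; cup upright on the plate, let go (all of step 2 and x of the grasp point in the frame of car_mid between -0.045 and -0.015 m and contact force between the fingers and car above 1 N and angle between car_mid's own z axis and vertical below 0.08 rad and x of car_mid in the frame of bridge_track between -0.025 and 0.025 m and y of car_mid in the frame of bridge_track between -0.012 and 0.012 m and z of car_mid in the frame of bridge_track between 0.012 and 0.065 m and angle between the x axis of car_mid and the x axis of bridge_track, either way round below 0.12 rad and contact force between car and bridge below 0.05 N and linear speed of car below 0.03 m/s and angular speed of car below 0.2 rad/s); the arm keeps its last pose, push and grip.
It fails at once if the locomotive shell is pushed more than 25 mm from its place or knocked over (distance of shell_mid from where it was at the start of the episode above 0.025 m or angle between shell_mid's own z axis and vertical above 0.3 rad).
It fails at once if the tweezer case is pushed more than 25 mm from its place or knocked over (distance of case_mid from where it was at the start of the episode above 0.025 m or angle between case_mid's own z axis and vertical above 0.3 rad).
It fails at once if the bottle is pushed more than 25 mm from its place or knocked over (distance of cleaner_mid from where it was at the start of the episode above 0.025 m or angle between cleaner_mid's own z axis and vertical above 0.3 rad).
It also fails if it takes over 72 s, if anything falls off the work surface, if the arm or the gripper's body presses on something with over 40 N, if the wrist force passes 120 N, or if a joint passes its speed limit or range.

## Working session

There is one attempt and no reset: what is moved stays moved. The work goes in short steps, Python scripts to look and compute and a tool call to move; the robot and the scene stay as the last step left them, time stands still between calls to the robot, and variables do not carry over. Pictures are saved under pics/ and viewed, at most 10 in all, crops included, and the job is handed in when it is done.

Besides the shell and the picture viewer there is one more tool, called after "Call:" as a command line: name --argument value ..., lists and objects as JSON in quotes. carry_out: Moves the arm, as the interface text tells. Shifts and turns lie within -1 to 1; 1 stands for 0.5 m of shift or 180 degrees of turn. Its arguments: {"type":"object","properties":{"gripper":{"type":"array"},"travel":{"type":"array"},"delta_rot":{"type":"array"},"grip_force":{"type":"number"}},"required":["gripper","travel","delta_rot"]}

```bash
mkdir -p pics; cat > h.py <<'E'
import numpy as np, cv2
from station import manip
def cam(n):
    p,d=manip.camera(n); c=manip.calibration(n)
    f=192/np.tan(np.radians(c['fovy'])/2)
    v,u=np.mgrid[0:384,0:512]
    P=np.stack([(u-c['cx'])*d/f,(v-c['cy'])*d/f,d,np.ones_like(d)],-1)@np.array(c['cam_to_world']).T
    P=P[...,:3]; P[d==0]=np.nan
    return p,P
def save(n,p,s=1):
    cv2.imwrite('pics/'+n+'.png',cv2.resize(p[...,::-1],None,fx=s,fy=s,interpolation=cv2.INTER_CUBIC))
E
python3 - <<'E'
from h import *
for n in('top','side'):
    p,P=cam(n); save(n+'0',p,1.5); np.savez(n+'0',p=p,P=P); print(n,manip.calibration(n))
print(manip.get_obs())
E
```

```text
top {'fovy': 57.03465795397049, 'cx': 255.47489144207483, 'cy': 191.624716892123, 'cam_to_world': array([[ 9.30433900e-03, -9.87274469e-01,  1.58753116e-01,
         2.76906010e-01],
       [-9.99952529e-01, -9.64560854e-03, -1.37928468e-03,
         9.75244465e-03],
       [ 2.89300296e-03, -1.58732746e-01, -9.87317348e-01,
         1.43382149e+00],
       [ 0.00000000e+00,  0.00000000e+00,  0.00000000e+00,
         1.00000000e+00]])}
side {'fovy': 42.863365785049034, 'cx': 253.6384605987042, 'cy': 186.4667636410021, 'cam_to_world': array([[-0.99887681, -0.04483025,  0.01534162,  0.4507213 ],
       [-0.04403268,  0.75867085, -0.64998435,  1.14310718],
       [ 0.01749972, -0.64992983, -0.75979272,  1.46874598],
       [ 0.        ,  0.        ,  0.        ,  1.        ]])}
{'t': 0.1, 'joint_positions': array([-1.25493483e+00,  2.64706088e-01,  1.60526328e+00, -6.62146309e-06,
        1.27373760e+00, -3.68523673e-02]), 'qd': array([-0.00043216, -0.00103607, -0.00472855, -0.00091343,  0.00140019,
       -0.00074144]), 'joint_efforts': array([ 5.75695085e-04, -5.16704750e+01, -3.68590057e+01,  2.79807682e-05,
        6.33088377e-03, -1.87391862e-05]), 'tcp_pos': array([ 0.23310404, -0.63313209,  0.40345316]), 'tool_rot': array([-3.09080360e+00, -5.50809967e-01,  4.71347075e-04]), 'force': array([ 0.33560207, -1.09512971,  0.00921351]), 'torque': array([ 0.01703575, -0.02358691,  0.01128589]), 'grip_force': 0.0, 'width': 0.0852271540580755}
```

View pics/top0.png

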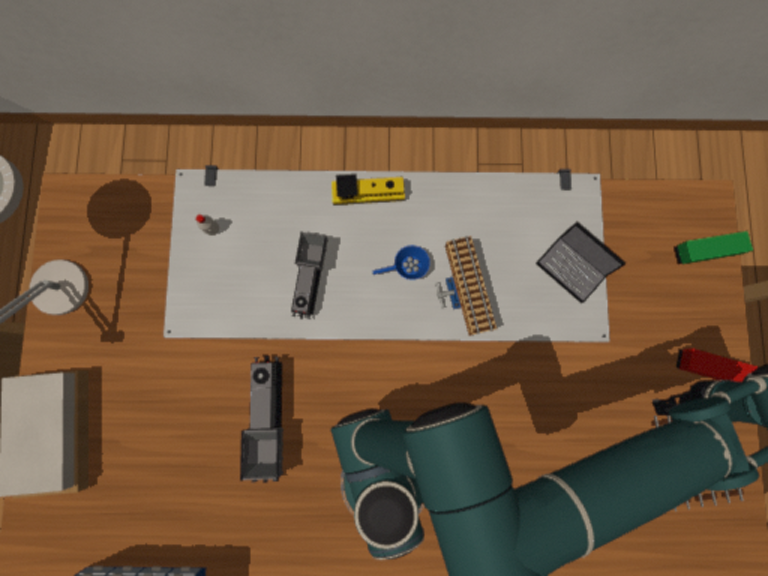

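View pics/side0.png

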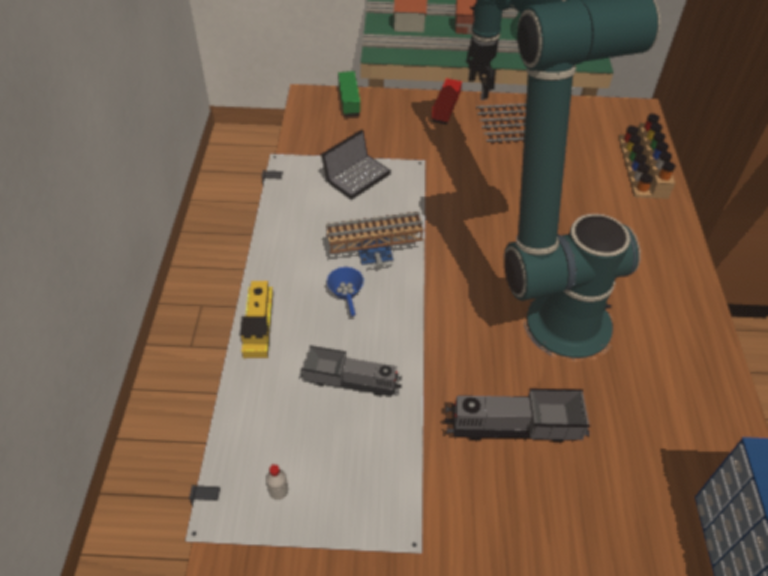

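The top view shows two grey cars: one on the plate at about (309,275) and a larger one on the wood at about (262,420), both in 1.5x pixels. "Smaller" and "on the plate" both point to (309,275). The cup is at (412,263) with its handle to the left at (382,271), and the bridge is at (470,285) with the vise screw at (442,292).

```bash
cat > m.py <<'E'
from h import *
T=np.load('top0.npz');S=np.load('side0.npz')
def reg(D,u0,u1,v0,v1):
    P=D['P'][v0:v1,u0:u1].reshape(-1,3);c=D['p'][v0:v1,u0:u1].reshape(-1,3).astype(int);k=~np.isnan(P[:,0]);return P[k],c[k]
def rect(Q,n):
    r=cv2.minAreaRect((Q[:,:2]*1000).astype(np.float32)); print(n,np.round(r[0],1),np.round(r[1],1),round(r[2],1),len(Q),'z',np.round(np.percentile(Q[:,2],[2,50,98])*1000,1))
for nm,D,c,b,cu in(('top',T,(186,226,148,218),(290,335,150,228),(242,292,158,190)),('side',S,(195,275,225,268),(210,290,135,180),(212,248,172,216))):
    P,_=reg(D,*c); rect(P[(P[:,2]>.022)],nm+' car'); rect(P[(P[:,2]>.071)&(P[:,2]<.09)],nm+' car top')
    P,_=reg(D,*b); rect(P[P[:,2]>.09],nm+' bridge'); Q=P[P[:,2]>.103];rect(Q,nm+' rails')
    P,col=reg(D,*cu); k=(col[:,2]>col[:,0]*1.8)&(P[:,2]>.015)
    rect(P[k],nm+' cup'); Q=P[k]; Q=Q[Q[:,2]>.046]; (x,y),r=cv2.minEnclosingCircle((Q[:,:2]*1000).astype(np.float32)); print('rim',x,y,r)
    C=np.array([x,y])/1000; d=np.hypot(*(P[:,:2]-C).T); H=P[k&(d>.055)]; rect(H,nm+' handle'); print('dir',np.degrees(np.arctan2(*(H[:,:2].mean(0)-C)[::-1])))
    P,_=reg(D,0,512,0,384); k=(P[:,0]>.3)&(P[:,0]<.75)&(abs(P[:,1])<.3);print('plate z',np.median(P[k,2]))
P,_=reg(T,220,272,115,138);rect(P[P[:,2]>.02],'shell')
P,_=reg(T,355,418,146,203);rect(P[P[:,2]>.02],'case')
P,_=reg(T,128,145,140,158);rect(P[P[:,2]>.04],'bottle')
big=cv2.resize(T['p'][130:235,180:345][...,::-1],None,fx=4.5,fy=4.5,interpolation=cv2.INTER_CUBIC);cv2.imwrite('pics/crop.png',big)
E
python3 m.py
```

```text
top car [535.3 209.4] [ 70.9 236.4] 81.1 923 z [30.4 65.1 83.6]
top car top [536.5 209.6] [ 70.2 207.2] 81.1 416 z [72.5 78.8 84.6]
top bridge [ 503.2 -215.6] [250.   68.3] 14.1 1130 z [ 94.2 103.1 114.6]
top rails [ 502.1 -215.4] [248.1  62.7] 14.3 573 z [103.2 106.4 116. ]
top cup [573.  -41.4] [140.3  89.8] 81.5 270 z [16.  37.5 54.1]
rim 563.5460205078125 -37.806922912597656 74.84585571289062
top handle [574.9 -39.5] [142.6  81.7] 86.2 118 z [16.9 40.2 54.1]
dir -73.87626228326606
plate z 0.006594294703291759
side car [537.9 213.2] [ 75.2 238.1] 80.4 1364 z [28.  63.2 84. ]
side car top [537.3 213. ] [ 74.9 209.9] 80.7 535 z [71.4 77.6 85. ]
side bridge [ 503.8 -210.8] [250.6  78.8] 15.6 849 z [ 91.4 102.9 115.1]
side rails [ 502.4 -206.7] [248.9  70.8] 15.0 417 z [103.2 107.1 116.1]
side cup [570.  -71.1] [205.   88.3] 80.5 226 z [15.7 34.3 52.6]
rim 561.742919921875 -34.44314193725586 72.48564147949219
side handle [570.  -71.1] [205.   88.3] 80.5 167 z [15.7 33.8 51. ]
dir -77.9544530102429
plate z 0.0060430301358948
shell [770.4  53.9] [199.4  65.1] 89.2 799 z [24.3 63.8 83.7]
case [ 570.1 -509.4] [164.5 133.1] 47.7 1592 z [ 21.   28.8 107.7]
bottle [667.4 482.9] [39.7 38.8] 24.3 121 z [ 45.3  78.  115. ]
```

View pics/crop.png

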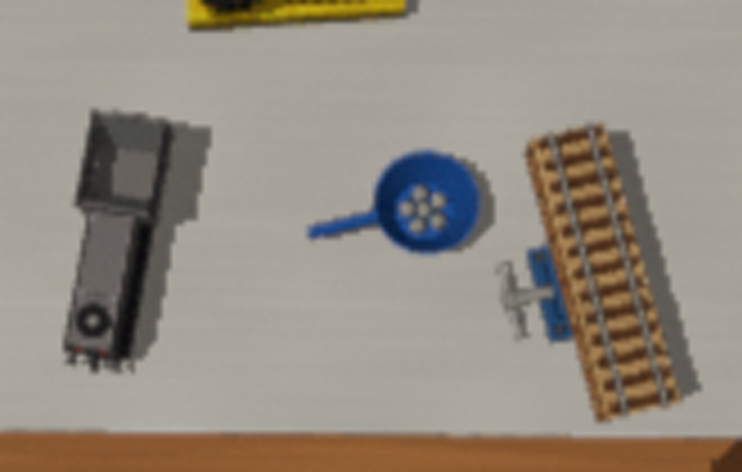

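The crop shows the small car with its bay at (128,165), the motor end and lamps at (90,350), and the cup with six balls at (427,205). The handle points left and down to (312,232), and the bridge is at (605,270). The 71x236 mm measurement matches the smaller car. Next I'll refine the cup and rail positions.

```bash
cat > m2.py <<'E'
from m import *
print('----')
from scipy.optimize import least_squares
for nm,D,cu,b in(('top',T,(242,292,158,190),(290,335,150,228)),('side',S,(212,248,172,216),(210,290,135,180))):
    P,c=reg(D,*cu); k=(c[:,2]-c[:,0]>45)&(c[:,2]>1.6*c[:,0]); Q=P[k]
    c0=np.array([.568,-.04])
    for i in range(3):
        d=np.hypot(*(Q[:,:2]-c0).T); R=Q[(abs(Q[:,2]-.05)<.008)&(d<.056)&(d>.03)]
        s=least_squares(lambda p:np.hypot(R[:,0]-p[0],R[:,1]-p[1])-.0455,c0,loss='soft_l1',f_scale=.002);c0=s.x
    H=Q[np.hypot(*(Q[:,:2]-c0).T)>.06]; v=H[:,:2].mean(0)-c0
    print(nm,'cup',c0.round(4),len(R),'handle mean',H.mean(0).round(4),len(H),'yaw',np.degrees(np.arctan2(v[1],v[0])),'r max',np.hypot(*(H[:,:2]-c0).T).max())
    P,c=reg(D,*b); k=(abs(P[:,2]-.109)<.012)&(c.max(1)-c.min(1)<22)&(c.min(1)>85)
    a=np.radians(14.4); e=np.array([np.cos(a),np.sin(a)]); n=np.array([-e[1],e[0]])
    q=P[k][:,:2]-[.503,-.2145]; w=q@n; l=q@e
    for sgn in(-1,1):
        m=(abs(w-sgn*.017)<.008)&(abs(l)<.12); f=np.polyfit(l[m],w[m],1); print(nm,'rail',sgn,m.sum(),'off',(f[1]*1000).round(1),'ang',14.4+np.degrees(f[0]))
print(manip.grip_depth)
E
python3 m2.py | sed -n '/----/,$p'
```

```text
----
top cup [ 0.5677 -0.0637] 75 handle mean [0.5464 0.0141 0.048 ] 25 yaw 105.33506282208359 r max 0.1018760256625358
top rail -1 43 off -17.9 ang 13.974180955989913
top rail 1 45 off 16.1 ang 14.198773890633795
side cup [ 0.57   -0.0581] 54 handle mean [ 0.542  -0.0108  0.0425] 23 yaw 120.62799665039881 r max 0.12684604569828783
side rail -1 97 off -16.6 ang 13.885183621794683
side rail 1 54 off 18.6 ang 13.882411104236066
0.1547
```

```bash
python3 - <<'E'
from h import *
def ray(n,u,v,z):
    c=manip.calibration(n);f=192/np.tan(np.radians(c['fovy'])/2);M=np.array(c['cam_to_world'])
    d=M[:3,:3]@[(u-c['cx'])/f,(v-c['cy'])/f,1];o=M[:3,3];return (o+d*(z-o[2])/d[2])
for n in('top','side'):
    p=np.load(n+'0.npz')['p'].astype(int)
    r={'top':(240,292,155,192),'side':(212,250,170,216)}[n]
    hsv=cv2.cvtColor(p.astype(np.uint8),cv2.COLOR_RGB2HSV)
    m=((hsv[...,0]>95)&(hsv[...,0]<130)&(hsv[...,1]>120)&(hsv[...,2]>50)).astype(np.uint8)
    k=np.zeros_like(m);k[r[2]:r[3],r[0]:r[1]]=m[r[2]:r[3],r[0]:r[1]]
    # keep biggest component; project handle at z .043, rim at z .05
    nn,l,st,_=cv2.connectedComponentsWithStats(k);k=l==1+st[1:,4].argmax()
    v,u=np.nonzero(k); Q=np.array([ray(n,a,b,.046)[:2] for a,b in zip(u,v)])*1000
    c0=np.array([567,-62.]) 
    h=cv2.convexHull(Q.astype(np.float32))[:,0]
    e=cv2.morphologyEx(k.astype(np.uint8),cv2.MORPH_OPEN,np.ones((7,7)))
    vv,uu=np.nonzero(e);B=np.array([ray(n,a,b,.05)[:2] for a,b in zip(uu,vv)])*1000
    c=cv2.minEnclosingCircle(B.astype(np.float32)); bb=cv2.fitEllipse(cv2.convexHull(B.astype(np.float32)))
    H=Q[(np.hypot(*(Q-c[0]).T)>60)]
    w=H.mean(0)-c[0]; far=Q[np.hypot(*(Q-c[0]).T).argmax()]
    print(n,k.sum(),'circ',c,'ell',bb,'H',H.mean(0),'yaw',np.degrees(np.arctan2(w[1],w[0])),'far',far,np.hypot(*(far-c[0])))
E
```

```text
top 347 circ ((577.9683227539062, -89.54754638671875), 33.08687210083008) ell ((577.3653564453125, -90.23146057128906), (38.721736907958984, 62.94345474243164), 115.31803131103516) H [553.76280901 -12.88503577] yaw 107.52305370905825 far [538.74893702  34.04322014] 129.6643273505436
side 207 circ ((568.7452392578125, -80.40814971923828), 30.799331665039062) ell ((568.2449340820312, -82.0755844116211), (46.74371337890625, 60.760948181152344), 76.99518585205078) H [nan nan] yaw nan far [593.23518014 -29.82832231] 56.19676276712671<stdin>:20: RuntimeWarning: Mean of empty slice.
  ret = um.true_divide(
<stdin>:21: RuntimeWarning: Mean of empty slice.
```

The earlier fits and the crop agree on the cup: axis about (0.567,-0.070), handle middle about (0.547,0.005), yaw 105°. That puts the handle end 107-110 mm from the axis, as specified. I'll move above the handle now.

Call:
carry_out --gripper '[1, 1, 1, 1, 1]' --travel '[[0.0515, -0.049, 0.0073], [0.0515, -0.049, 0.0073], [0.0515, -0.049, 0.0073], [0.0515, -0.049, 0.0073], [0.0515, -0.049, 0.0073]]' --delta_rot '[[0, 0, 0], [0, 0, 0], [0, 0, 0], [0, 0, 0], [0, 0, 0]]'

```text
t: 0.52
tcp_pos: [0.3119, -0.4724, 0.3856]
tool_rot: [-3.092, -0.55, 0.0]
force: [1.2, -0.8, -0.3]
width: 0.0852
grip_force: 0.0
```

Call:
carry_out --gripper '[1, 1, 1, 1, 1]' --travel '[[0.0515, -0.049, 0.0073], [0.0515, -0.049, 0.0073], [0.0515, -0.049, 0.0073], [0.0515, -0.049, 0.0073], [0.0515, -0.049, 0.0073]]' --delta_rot '[[0, 0, 0], [0, 0, 0], [0, 0, 0], [0, 0, 0], [0, 0, 0]]'

```text
t: 0.93
tcp_pos: [0.3904, -0.3128, 0.3676]
tool_rot: [-3.092, -0.551, 0.0]
force: [-0.6, -0.8, 0.1]
width: 0.0859
grip_force: 0.0
```

Call:
carry_out --gripper '[1, 1, 1, 1, 1]' --travel '[[0.0515, -0.049, 0.0073], [0.0515, -0.049, 0.0073], [0.0515, -0.049, 0.0073], [0.0515, -0.049, 0.0073], [0.0515, -0.049, 0.0073]]' --delta_rot '[[0, 0, 0], [0, 0, 0], [0, 0, 0], [0, 0, 0], [0, 0, 0]]'

```text
t: 1.35
tcp_pos: [0.4689, -0.1533, 0.3495]
tool_rot: [-3.093, -0.551, 0.0]
force: [0.6, -0.4, 1.1]
width: 0.0857
grip_force: 0.0
```

Call:
carry_out --gripper '[1, 1, 1, 1, 1]' --travel '[[0.0515, -0.049, 0.0073], [0.0515, -0.049, 0.0073], [0.0515, -0.049, 0.0073], [0.0515, -0.049, 0.0073], [0.0515, -0.049, 0.0073]]' --delta_rot '[[0, 0, 0], [0, 0, 0], [0, 0, 0], [0, 0, 0], [0, 0, 0]]'

```text
t: 1.77
tcp_pos: [0.5474, 0.0062, 0.3311]
tool_rot: [-3.093, -0.552, 0.001]
force: [-0.2, -0.3, 0.3]
width: 0.0854
grip_force: 0.0
```

Call:
carry_out --gripper '[1, 1, 1, 1, 1]' --travel '[[0, 0, 0], [0, 0, 0], [0, 0, 0], [0, 0, 0], [0, 0, 0]]' --delta_rot '[[0, 0, -0.0337], [0, 0, -0.0337], [0, 0, -0.0337], [0, 0, -0.0337], [0, 0, -0.0337]]'

```text
t: 2.18
tcp_pos: [0.547, 0.0046, 0.331]
tool_rot: [-2.837, -1.349, 0.002]
force: [-0.3, -0.9, 0.7]
width: 0.0854
grip_force: 0.0
```

Call:
carry_out --gripper '[1, 1, 1, 1, 1]' --travel '[[0, 0, 0], [0, 0, 0], [0, 0, 0], [0, 0, 0], [0, 0, 0]]' --delta_rot '[[0, 0, -0.0337], [0, 0, -0.0337], [0, 0, -0.0337], [0, 0, -0.0337], [0, 0, -0.0337]]'

```text
t: 2.6
tcp_pos: [0.5469, 0.0044, 0.3311]
tool_rot: [-2.385, -2.044, 0.001]
force: [0.3, -1.3, -0.4]
width: 0.0855
grip_force: 0.0
```

Call:
carry_out --gripper '[1, 1, 1, 1, 1]' --travel '[[0, 0, 0], [0, 0, 0], [0, 0, 0], [0, 0, 0], [0, 0, 0]]' --delta_rot '[[0, 0, -0.0337], [0, 0, -0.0337], [0, 0, -0.0337], [0, 0, -0.0337], [0, 0, 0]]'

```text
t: 3.02
tcp_pos: [0.5469, 0.0043, 0.3312]
tool_rot: [-1.906, -2.496, 0.001]
force: [-0.4, -0.2, 0.4]
width: 0.0854
grip_force: 0.0
```

```bash
cat >> h.py <<'E'
from scipy.spatial.transform import Rotation as Ro
def state():
    o=manip.get_obs(); R=Ro.from_rotvec(o['tool_rot']).as_matrix(); G=o['tcp_pos']+R[:,2]*manip.grip_depth
    print('t',round(o['t'],2),'tcp',o['tcp_pos'].round(4),'grasp',G.round(4),'x',R[:,0].round(3),'z',R[:,2].round(3),'yaw',round(np.degrees(np.arctan2(R[1,0],R[0,0])),2),'q',o['joint_positions'].round(2),'w',round(o['width'],4),'g',round(o['grip_force'],1),'F',o['force'].round(1))
    return o['tcp_pos'],R
def to(p,R,T): print('travel units',(R.T@(np.array(T)-p)/.5).round(4))
E
python3 - <<'E'
from h import *
p,R=state(); to(p,R,[.547,.005,.2])
a,P=cam('top');b,_=cam('side')
save('near',np.hstack([cv2.resize(a[135:225,215:305],(400,400)),cv2.resize(b[150:240,190:280],(400,400))]))
E
```

```text
t 3.02 tcp [0.5469 0.0043 0.3312] grasp [0.5468 0.0044 0.1765] x [-0.264  0.965  0.   ] z [-0.001  0.    -1.   ] yaw 105.29 q [-0.04  0.08  1.96  0.    1.1  -0.3 ] w 0.0854 g 0.0 F [-0.4 -0.2  0.4]
travel units [0.0011 0.0007 0.2623]
```

View pics/near.png

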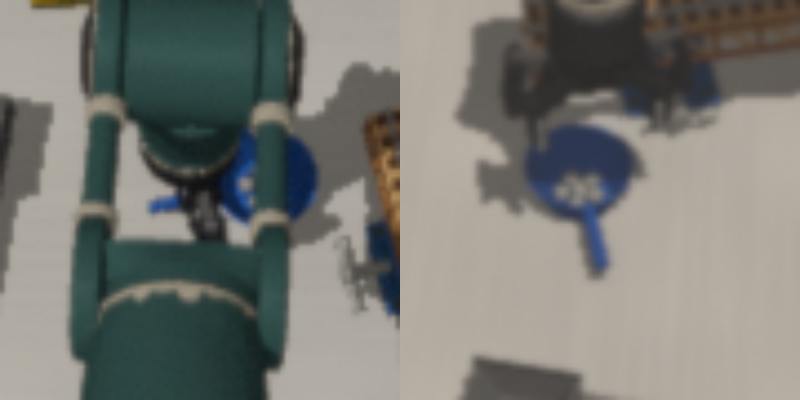

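The side half shows the cup mouth at about crop (580,170) and the handle running from (590,205) to (600,272). The fingers are still well above. I'll triangulate these points to check the handle position.

```bash
python3 - <<'E'
from h import *
def ray(n,u,v,z):
    c=manip.calibration(n);f=192/np.tan(np.radians(c['fovy'])/2);M=np.array(c['cam_to_world'])
    d=M[:3,:3]@[(u-c['cx'])/f,(v-c['cy'])/f,1];o=M[:3,3];return (o+d*(z-o[2])/d[2]).round(4)
for n,pts in(('side',[(590,205,.045),(600,270,.045),(580,170,.05),(528,160,.05),(633,160,.05)]),):
    for x,y,z in pts: print(n,ray(n,190+(x-400)/4.444-.5,150+y/4.444-.5,z))
for x,y,z in[(427,202,.05),(375,202,.05),(480,202,.05),(310,232,.045),(365,220,.045)]: print('top',ray('top',180+x/4.5-.5,130+y/4.5-.5,z))
E
```

```text
side [ 0.5579 -0.0247  0.045 ]
side [0.5446 0.0442 0.045 ]
side [ 0.5689 -0.0589  0.05  ]
side [ 0.6143 -0.0675  0.05  ]
side [ 0.5243 -0.0728  0.05  ]
top [ 0.57   -0.0672  0.05  ]
top [ 0.5695 -0.0209  0.05  ]
top [ 0.5704 -0.1143  0.05  ]
top [0.5428 0.0366 0.045 ]
top [ 0.5541 -0.0123  0.045 ]
```

Cup axis (0.570,-0.067), handle middle (0.551,0.008), yaw 104°. I'll descend and grip.

Call:
carry_out --gripper '[1, 1, 1, 1, 1]' --travel '[[0.003, 0.0094, 0.05], [0, 0, 0.06], [0, 0, 0.06], [0, 0, 0.05], [0, 0, 0.046]]' --delta_rot '[[0, 0, 0.0072], [0, 0, 0], [0, 0, 0], [0, 0, 0], [0, 0, 0]]'

```text
t: 3.53
tcp_pos: [0.5507, 0.0071, 0.1968]
tool_rot: [-1.94, -2.469, 0.001]
force: [0.8, -0.5, 0.6]
width: 0.0854
grip_force: 0.0
```

Call:
carry_out --gripper '[0.5, 0.4, 0.3, 0.25, 0.2]' --travel '[[0, 0, 0], [0, 0, 0], [0, 0, 0], [0, 0, 0], [0, 0, 0]]' --delta_rot '[[0, 0, 0], [0, 0, 0], [0, 0, 0], [0, 0, 0], [0, 0, 0]]' --grip_force 60

```text
t: 3.95
tcp_pos: [0.5525, 0.007, 0.2008]
tool_rot: [1.936, 2.47, 0.004]
force: [0.8, -0.2, -0.5]
width: 0.0256
grip_force: 0.0
```

Call:
carry_out --gripper '[0.15, 0.1, 0, 0, 0]' --travel '[[0, 0, 0], [0, 0, 0], [0, 0, 0], [0, 0, 0], [0, 0, 0]]' --delta_rot '[[0, 0, 0], [0, 0, 0], [0, 0, 0], [0, 0, 0], [0, 0, 0]]'

```text
t: 4.37
tcp_pos: [0.5521, 0.0073, 0.1998]
tool_rot: [1.937, 2.472, 0.003]
force: [0.4, 2.3, 6.6]
width: 0.0105
grip_force: 58.7
```

```bash
python3 -c "
from h import *
state()"
```

```text
t 4.37 tcp [0.5521 0.0073 0.1998] grasp [0.5525 0.0074 0.0451] x [-0.239  0.971 -0.   ] z [ 0.002  0.    -1.   ] yaw 103.84 q [-0.03  0.25  2.04  0.    0.85 -0.27] w 0.0105 g 58.7 F [0.4 2.3 6.6]
```

Call:
carry_out --gripper '[0, 0, 0, 0, 0]' --travel '[[0, 0, -0.01], [0, 0, -0.02], [0, 0, -0.03], [0, 0, -0.03], [0, 0, -0.02]]' --delta_rot '[[0, 0, 0], [0, 0, 0], [0, 0, 0], [0, 0, 0], [0, 0, 0]]'

```text
t: 4.78
tcp_pos: [0.5512, 0.0069, 0.2549]
tool_rot: [1.938, 2.473, -0.0]
force: [0.8, 0.4, -0.6]
width: 0.0107
grip_force: 58.6
```

```bash
python3 - <<'E'
from h import *
state()
b,_=cam('side');a,_=cam('top')
save('lift',np.hstack([cv2.resize(a[135:225,215:305],(400,400)),cv2.resize(b[140:230,190:280],(400,400))]))
E
```

```text
t 4.78 tcp [0.5512 0.0069 0.2549] grasp [0.5512 0.0068 0.1002] x [-0.239  0.971 -0.   ] z [ 0. -0. -1.] yaw 103.83 q [-0.03  0.17  2.01 -0.    0.96 -0.27] w 0.0107 g 58.6 F [ 0.8  0.4 -0.6]
```

View pics/lift.png

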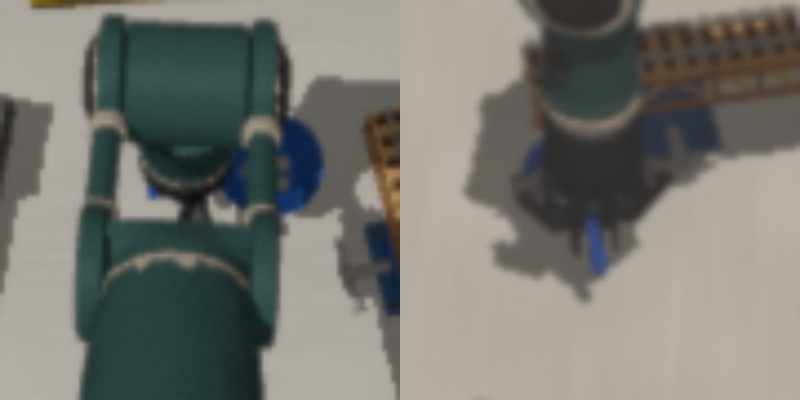

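The left half shows the cup lifted clear with the balls still in it, at about (280,160). I'll carry it to the bay, turning so that it pours across the car.

Call:
carry_out --gripper '[0, 0, 0, 0, 0]' --travel '[[0, 0, -0.02], [0, 0, -0.03], [0, 0, -0.04], [0, 0, -0.03], [0, 0, -0.01]]' --delta_rot '[[0, 0, 0.015], [0, 0, 0.03], [0, 0, 0.035], [0, 0, 0.03], [0, 0, 0.0167]]'

```text
t: 5.3
tcp_pos: [0.5519, 0.0069, 0.3205]
tool_rot: [2.392, 2.035, 0.003]
force: [0.8, -0.1, -1.3]
width: 0.011
grip_force: 58.7
```

Call:
carry_out --gripper '[0, 0, 0, 0, 0]' --travel '[[0.02, 0.0023, 0], [0.04, 0.0023, 0], [0.06, 0.0023, 0], [0.06, 0.0023, 0], [0.06, 0.0023, 0]]' --delta_rot '[[0, 0, 0], [0, 0, 0], [0, 0, 0], [0, 0, 0], [0, 0, 0]]'

```text
t: 5.72
tcp_pos: [0.5752, 0.1261, 0.3169]
tool_rot: [-2.386, -2.041, 0.003]
force: [1.4, 0.0, -1.4]
width: 0.0109
grip_force: 58.6
```

Call:
carry_out --gripper '[0, 0, 0, 0, 0]' --travel '[[0.06, 0.0023, 0], [0.06, 0.0023, 0], [0.06, 0.0023, 0], [0.06, 0.0023, 0], [0.06, 0.0023, 0]]' --delta_rot '[[0, 0, 0], [0, 0, 0], [0, 0, 0], [0, 0, 0], [0, 0, 0]]'

```text
t: 6.13
tcp_pos: [0.6041, 0.274, 0.3165]
tool_rot: [-2.385, -2.043, 0.004]
force: [0.3, 0.3, -1.0]
width: 0.0109
grip_force: 58.6
```

Call:
carry_out --gripper '[0, 0, 0, 0, 0]' --travel '[[0.06, 0.0023, 0], [0.045, 0.0023, 0], [0.026, 0.0023, 0], [0, 0, 0], [0, 0, 0]]' --delta_rot '[[0, 0, 0], [0, 0, 0], [0, 0, 0], [0, 0, 0], [0, 0, 0]]'

```text
t: 6.55
tcp_pos: [0.6179, 0.3365, 0.317]
tool_rot: [-2.386, -2.043, 0.004]
force: [-0.2, -0.4, -1.6]
width: 0.0108
grip_force: 58.7
```

```bash
cat >> h.py <<'E'
c=np.array([-.1245,0,.150])
def lip():
    p,R=state(); print('lip',(p+R@c).round(4),'tilt',round(np.degrees(np.arccos(-R[2,2])),1)); return p,R
E
python3 - <<'E'
from h import *
lip()
p,P=cam('top'); hsv=cv2.cvtColor(p,cv2.COLOR_RGB2HSV)
m=(hsv[...,0]>100)&(hsv[...,0]<128)&(hsv[...,1]>140)&(P[...,1]>.1)&(P[...,2]>.1)&(P[...,2]<.25)&(P[...,0]>.4)
Q=P[m];print(len(Q),Q.min(0),Q.max(0)); R=Q[Q[:,2]>np.percentile(Q[:,2],50)]; A=np.c_[R[:,:2],np.ones(len(R))];print(np.linalg.lstsq(A,R[:,2],rcond=None)[0])
save('cupup',cv2.resize(p[120:220,160:290],(780,600)))
E
```

```text
t 6.55 tcp [0.6179 0.3365 0.317 ] grasp [0.6176 0.3362 0.1623] x [ 0.154  0.988 -0.002] z [-0.002 -0.002 -1.   ] yaw 81.16 q [ 0.46  0.38  1.62 -0.    1.15  0.62] w 0.0108 g 58.7 F [-0.2 -0.4 -1.6]
lip [0.5984 0.2132 0.1673] tilt 0.2
326 [0.56330027 0.21379111 0.11994094] [0.648106   0.30454595 0.16814505]
[-0.00639572 -0.05056464  0.17168061]
```

View pics/cupup.png

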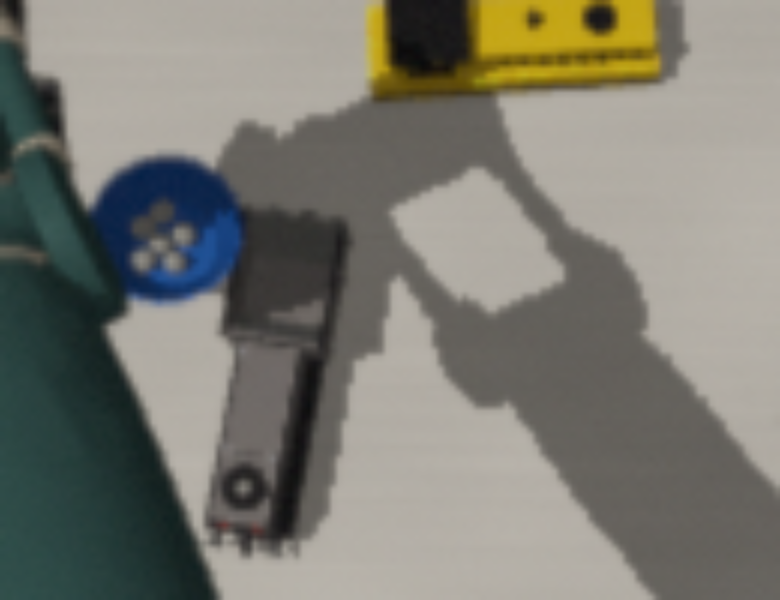

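The crop shows the cup level with all six balls at (160,235), and its lip edge over the bay's +y side at (240,240). The bay centre is at crop (284,279), which gives (0.595,0.200). I'll tilt about the lip to 48°.

Call:
carry_out --gripper '[0, 0, 0, 0, 0]' --travel '[[-0.0215, 0, -0.0166], [-0.0215, 0, -0.0166], [-0.0215, 0, -0.0166], [-0.0215, 0, -0.0166], [-0.0215, 0, -0.0166]]' --delta_rot '[[0, 0.0222, 0], [0, 0.0222, 0], [0, 0.0222, 0], [0, 0.0222, 0], [0, 0.0222, 0]]'

```text
t: 7.02
tcp_pos: [0.6089, 0.276, 0.3526]
tool_rot: [-2.197, -1.876, -0.391]
force: [-0.6, 0.1, -1.5]
width: 0.0108
grip_force: 58.7
```

Call:
carry_out --gripper '[0, 0, 0, 0, 0]' --travel '[[-0.0215, 0, -0.0166], [-0.0215, 0, -0.0166], [-0.0215, 0, -0.0166], [-0.0215, 0, -0.0166], [-0.0215, 0, -0.0166]]' --delta_rot '[[0, 0.0222, 0], [0, 0.0222, 0], [0, 0.0222, 0], [0, 0.0222, 0], [0, 0.0222, 0]]'

```text
t: 7.43
tcp_pos: [0.5982, 0.21, 0.3639]
tool_rot: [-1.974, -1.685, -0.722]
force: [-0.1, -0.3, -2.4]
width: 0.0111
grip_force: 58.7
```

```bash
python3 - <<'E'
from h import *
p,R=lip(); L=p+R@c; print('to lip',(R.T@(np.array([.597,.2125,.102])-L)/.5).round(4))
E
```

```text
t 7.43 tcp [0.5982 0.21   0.3639] grasp [0.614  0.3084 0.2455] x [0.119 0.756 0.644] z [ 0.102  0.636 -0.765] yaw 81.03 q [ 0.13  0.17  1.88  0.8   1.03 -0.12] w 0.0111 g 58.7 F [-0.1 -0.3 -2.4]
lip [0.5987 0.2113 0.1689] tilt 40.1
to lip [-0.0848 -0.0039  0.1036]
```

Call:
carry_out --gripper '[0, 0, 0, 0, 0]' --travel '[[-0.017, -0.0008, 0.0207], [-0.017, -0.0008, 0.0207], [-0.017, -0.0008, 0.0207], [-0.017, -0.0008, 0.0207], [-0.017, -0.0008, 0.0207]]' --delta_rot '[[0, 0, 0], [0, 0, 0], [0, 0, 0], [0, 0, 0], [0, 0, 0]]'

```text
t: 7.85
tcp_pos: [0.5964, 0.2139, 0.2942]
tool_rot: [-1.974, -1.688, -0.714]
force: [0.8, 0.1, -1.1]
width: 0.0112
grip_force: 58.7
```

Call:
carry_out --gripper '[0, 0, 0, 0, 0]' --travel '[[-0.0215, 0, -0.0166], [-0.0215, 0, -0.0166], [-0.0215, 0, -0.0166], [-0.0106, 0, -0.0085], [0, 0, 0]]' --delta_rot '[[0, 0.0222, 0], [0, 0.0222, 0], [0, 0.0222, 0], [0, 0.0111, 0], [0, 0, 0]]'

```text
t: 8.27
tcp_pos: [0.589, 0.1661, 0.2876]
tool_rot: [-1.805, -1.538, -0.914]
force: [-0.6, -0.6, -2.1]
width: 0.0111
grip_force: 58.8
```

```bash
python3 - <<'E'
from h import *
p,R=lip(); L=p+R@c; print('to lip',(R.T@(np.array([.597,.2125,.098])-L)/.5).round(4))
E
```

```text
t 8.27 tcp [0.589  0.1661 0.2876] grasp [0.6082 0.2896 0.1964] x [0.096 0.582 0.808] z [ 0.124  0.798 -0.589] yaw 80.66 q [ 0.    0.25  2.    1.13  1.08 -0.51] w 0.0111 g 58.8 F [-0.6 -0.6 -2.1]
lip [0.5957 0.2134 0.0986] tilt 53.9
to lip [-0.0018  0.0029 -0.0005]
```

Now I'll tilt slowly through the pouring angle.

Call:
carry_out --gripper '[0, 0, 0, 0, 0]' --travel '[[-0.0106, 0.001, -0.0085], [-0.0106, 0, -0.0085], [-0.0106, 0, -0.0085], [-0.0106, 0, -0.0085], [-0.0053, 0, -0.0042]]' --delta_rot '[[0, 0.0111, 0], [0, 0.0111, 0], [0, 0.0111, 0], [0, 0.0111, 0], [0, 0.0056, 0]]'

```text
t: 8.68
tcp_pos: [0.5855, 0.1386, 0.2795]
tool_rot: [-1.688, -1.443, -1.031]
force: [0.7, -0.4, -1.8]
width: 0.0109
grip_force: 58.8
```

Call:
carry_out --gripper '[0, 0, 0, 0, 0]' --travel '[[-0.0053, 0, -0.0042], [-0.0053, 0, -0.0042], [-0.0053, 0, -0.0042], [-0.0053, 0, -0.0042], [-0.0053, 0, -0.0042]]' --delta_rot '[[0, 0.0056, 0], [0, 0.0056, 0], [0, 0.0056, 0], [0, 0.0056, 0], [0, 0.0056, 0]]'

```text
t: 9.1
tcp_pos: [0.5833, 0.1232, 0.2732]
tool_rot: [-1.621, -1.386, -1.095]
force: [0.5, 0.2, -2.1]
width: 0.0107
grip_force: 58.8
```

Call:
carry_out --gripper '[0, 0, 0, 0, 0]' --travel '[[-0.0053, 0, -0.0042], [-0.0053, 0, -0.0042], [-0.0053, 0, -0.0042], [-0.0053, 0, -0.0042], [-0.0053, 0, -0.0042]]' --delta_rot '[[0, 0.0056, 0], [0, 0.0056, 0], [0, 0.0056, 0], [0, 0.0056, 0], [0, 0.0056, 0]]'

```text
t: 9.52
tcp_pos: [0.581, 0.1087, 0.2641]
tool_rot: [-1.554, -1.328, -1.153]
force: [-0.1, -0.6, -1.7]
width: 0.0105
grip_force: 58.8
```

```bash
python3 - <<'E'
from h import *
p,R=lip(); L=p+R@c; print('to lip',(R.T@(np.array([.597,.2125,.098])-L)/.5).round(4))
a,_=cam('top');b,_=cam('side')
save('pour',np.hstack([cv2.resize(a[135:215,170:250],(400,400)),cv2.resize(b[200:280,180:260],(400,400))]))
E
```

```text
t 9.52 tcp [0.581  0.1087 0.2641] grasp [0.6041 0.2549 0.2192] x [0.045 0.287 0.957] z [ 0.149  0.945 -0.29 ] yaw 81.03 q [-0.15  0.35  2.05  1.38  1.35 -0.8 ] w 0.0105 g 58.8 F [-0.1 -0.6 -1.7]
lip [0.5978 0.2148 0.1014] tilt 73.1
to lip [-0.008  -0.0008 -0.0025]
```

View pics/pour.png

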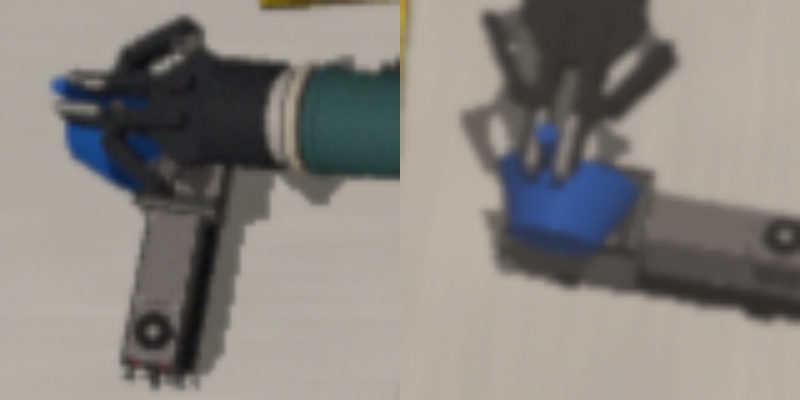

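The pour crop shows the cup tilted right over the bay, with its lip over the mouth in the side half at (560,240). I'll keep tilting slowly.

Call:
carry_out --gripper '[0, 0, 0, 0, 0]' --travel '[[-0.0073, 0, -0.0052], [-0.0073, 0, -0.0052], [-0.0063, 0, -0.0047], [-0.0053, 0, -0.0042], [-0.0053, 0, -0.0042]]' --delta_rot '[[0, 0.0056, 0], [0, 0.0056, 0], [0, 0.0056, 0], [0, 0.0056, 0], [0, 0.0056, 0]]'

```text
t: 10.03
tcp_pos: [0.5786, 0.0934, 0.2519]
tool_rot: [-1.486, -1.27, -1.207]
force: [0.6, 0.6, -0.8]
width: 0.011
grip_force: 58.8
```

Call:
carry_out --gripper '[0, 0, 0, 0, 0]' --travel '[[-0.0053, 0, -0.0042], [-0.0053, 0, -0.0042], [-0.0053, 0, -0.0042], [-0.0053, 0, -0.0042], [-0.0053, 0, -0.0042]]' --delta_rot '[[0, 0.0056, 0], [0, 0.0056, 0], [0, 0.0056, 0], [0, 0.0056, 0], [0, 0.0056, 0]]'

```text
t: 10.45
tcp_pos: [0.5767, 0.081, 0.2407]
tool_rot: [-1.417, -1.211, -1.259]
force: [0.1, -0.0, 0.7]
width: 0.0109
grip_force: 58.8
```

Call:
carry_out --gripper '[0, 0, 0, 0, 0]' --travel '[[-0.0053, 0, -0.0042], [-0.0053, 0, -0.0042], [-0.0053, 0, -0.0042], [-0.0053, 0, -0.0042], [-0.0053, 0, -0.0042]]' --delta_rot '[[0, 0.0056, 0], [0, 0.0056, 0], [0, 0.0056, 0], [0, 0.0056, 0], [0, 0.0056, 0]]'

```text
t: 10.87
tcp_pos: [0.5749, 0.0696, 0.2284]
tool_rot: [-1.348, -1.152, -1.307]
force: [-0.2, 1.0, -1.7]
width: 0.011
grip_force: 58.9
```

Call:
carry_out --gripper '[0, 0, 0, 0, 0]' --travel '[[-0.0106, 0, -0.0085], [-0.0106, 0, -0.0085], [-0.0106, 0, -0.0085], [0, 0, 0], [0, 0, 0]]' --delta_rot '[[0, 0.0111, 0], [0, 0.0111, 0], [0, 0.0111, 0], [0, 0, 0], [0, 0, 0]]'

```text
t: 11.28
tcp_pos: [0.5728, 0.0571, 0.212]
tool_rot: [-1.267, -1.08, -1.36]
force: [0.1, 0.8, -0.7]
width: 0.0108
grip_force: 58.9
```

```bash
python3 -c "
from h import *
lip()"
```

```text
t 11.28 tcp [0.5728 0.0571 0.212 ] grasp [0.5969 0.2095 0.2231] x [-0.01  -0.071  0.997] z [0.156 0.985 0.072] yaw -97.74 q [-0.25  0.55  2.05  1.53  1.68 -1.03] w 0.0108 g 58.9 F [ 0.1  0.8 -0.7]
lip [0.5974 0.2138 0.0986] tilt 94.1
```

The balls should be out at 94°. I'll raise the cup, tilt it back and look into the bay.

Call:
carry_out --gripper '[0, 0, 0, 0, 0]' --travel '[[0.03, 0, 0], [0.04, 0, 0], [0.04, 0, 0], [0.03, 0, 0.0277], [0.03, 0, 0.0277]]' --delta_rot '[[0, 0, 0], [0, 0, 0], [0, 0, 0], [0, -0.0333, 0], [0, -0.0333, 0]]'

```text
t: 11.7
tcp_pos: [0.5767, 0.0797, 0.2988]
tool_rot: [-1.437, -1.225, -1.247]
force: [-0.5, -0.9, -1.0]
width: 0.0111
grip_force: 58.8
```

Call:
carry_out --gripper '[0, 0, 0, 0, 0]' --travel '[[0.03, 0, 0.0277], [0.03, 0, 0.0277], [0.03, 0, 0.0277], [0.03, 0, 0.0277], [0.03, 0, 0.0277]]' --delta_rot '[[0, -0.0333, 0], [0, -0.0333, 0], [0, -0.0333, 0], [0, -0.0333, 0], [0, -0.0333, 0]]'

```text
t: 12.12
tcp_pos: [0.5904, 0.1693, 0.347]
tool_rot: [-1.829, -1.564, -0.895]
force: [1.0, 1.7, -1.4]
width: 0.0107
grip_force: 58.8
```

Call:
carry_out --gripper '[0, 0, 0, 0, 0]' --travel '[[0.03, 0, 0.0277], [0.03, 0, 0.0277], [0.03, 0, 0.0277], [0.03, 0, 0.0277], [0.03, 0, 0.0277]]' --delta_rot '[[0, -0.0333, 0], [0, -0.0333, 0], [0, -0.0333, 0], [0, -0.0333, 0], [0, -0.0333, 0]]'

```text
t: 12.53
tcp_pos: [0.6061, 0.2695, 0.3425]
tool_rot: [-2.177, -1.861, -0.428]
force: [-1.1, 1.5, -1.3]
width: 0.0111
grip_force: 58.8
```

Call:
carry_out --gripper '[0, 0, 0, 0, 0]' --travel '[[0.03, 0, 0.0277], [0.03, 0, 0.0277], [0.03, 0, 0.0277], [0, 0, 0], [0, 0, 0]]' --delta_rot '[[0, -0.0333, 0], [0, -0.0333, 0], [0, -0.0333, 0], [0, 0, 0], [0, 0, 0]]'

```text
t: 12.95
tcp_pos: [0.6138, 0.3238, 0.3122]
tool_rot: [-2.346, -2.011, -0.086]
force: [0.6, -0.6, 0.2]
width: 0.0111
grip_force: 58.8
```

```bash
python3 - <<'E'
from h import *
lip()
a,_=cam('top');b,_=cam('side')
save('after',np.hstack([cv2.resize(a[135:215,170:250],(400,400)),cv2.resize(b[200:280,190:270],(400,400))]))
E
```

```text
t 12.95 tcp [0.6138 0.3238 0.3122] grasp [0.6152 0.3353 0.1579] x [0.152 0.986 0.075] z [ 0.01   0.074 -0.997] yaw 81.21 q [0.43 0.35 1.67 0.07 1.08 0.55] w 0.0111 g 58.8 F [ 0.6 -0.6  0.2]
lip [0.5962 0.2122 0.1533] tilt 4.3
```

View pics/after.png

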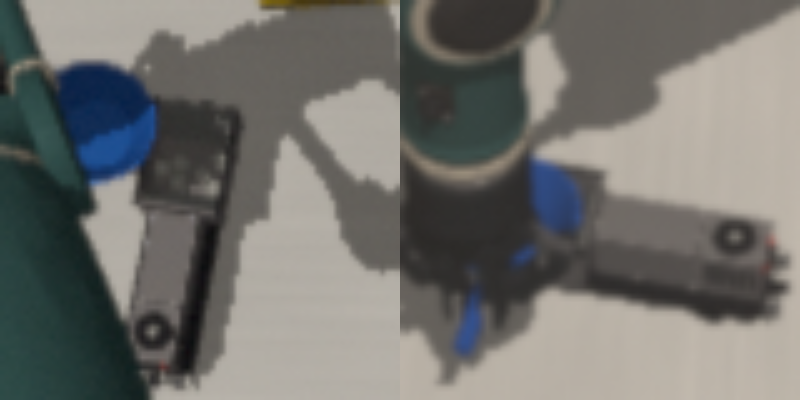

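The cup is empty at (105,120), and the balls lie in the bay at about (185,160). The car hasn't moved. I'll level the cup and take it back to near its old place.

Call:
carry_out --gripper '[0, 0, 0, 0, 0]' --travel '[[0, 0, -0.02], [-0.03, 0, 0], [-0.05, 0.002, 0], [-0.06, 0.002, 0], [-0.06, 0.002, 0]]' --delta_rot '[[0, -0.024, 0], [0, 0, 0], [0, 0, 0], [0, 0, 0], [0, 0, 0]]'

```text
t: 13.47
tcp_pos: [0.6014, 0.2196, 0.3238]
tool_rot: [2.389, 2.041, 0.003]
force: [-0.3, -0.3, -2.6]
width: 0.0111
grip_force: 58.8
```

Call:
carry_out --gripper '[0, 0, 0, 0, 0]' --travel '[[-0.06, 0.002, 0], [-0.06, 0.002, 0], [-0.06, 0.002, 0], [-0.06, 0.002, 0], [-0.06, 0.002, 0]]' --delta_rot '[[0, 0, 0], [0, 0, 0], [0, 0, 0], [0, 0, 0], [0, 0, 0]]'

```text
t: 13.88
tcp_pos: [0.5823, 0.0699, 0.3241]
tool_rot: [2.39, 2.038, 0.004]
force: [0.2, -0.5, -1.1]
width: 0.011
grip_force: 58.8
```

Call:
carry_out --gripper '[0, 0, 0, 0, 0]' --travel '[[-0.06, 0.003, 0], [-0.05, 0, 0], [-0.022, 0, 0], [0, 0, 0], [0, 0, 0]]' --delta_rot '[[0, 0, 0], [0, 0, 0], [0, 0, 0], [0, 0, 0], [0, 0, 0]]'

```text
t: 14.3
tcp_pos: [0.5742, 0.0067, 0.3239]
tool_rot: [2.391, 2.037, 0.002]
force: [-0.1, 0.2, -0.3]
width: 0.011
grip_force: 58.8
```

```bash
python3 - <<'E'
from h import *
p,R=state(); to(p,R,[.575,.01,.2005]); print(R.round(4))
p,P=cam('side'); hsv=cv2.cvtColor(p,cv2.COLOR_RGB2HSV)
for n in('side','top'):
    p,P=cam(n); hsv=cv2.cvtColor(p,cv2.COLOR_RGB2HSV)
    m=(hsv[...,0]>100)&(hsv[...,0]<128)&(hsv[...,1]>140)&(abs(P[...,1]+.04)<.14)&(P[...,2]>.08)&(P[...,2]<.25)&(abs(P[...,0]-.59)<.07)
    Q=P[m];print(n,len(Q),Q.min(0).round(3),Q.max(0).round(3))
E
```

```text
t 14.3 tcp [0.5742 0.0067 0.3239] grasp [0.5744 0.0067 0.1692] x [0.159 0.987 0.   ] z [ 0.001  0.    -1.   ] yaw 80.86 q [-0.03  0.14  1.91  0.    1.09  0.13] w 0.011 g 58.8 F [-0.1  0.2 -0.3]
travel units [6.700e-03 2.000e-04 2.468e-01]
[[ 1.589e-01  9.873e-01  1.400e-03]
 [ 9.873e-01 -1.589e-01  1.000e-04]
 [ 4.000e-04  1.400e-03 -1.000e+00]]
side 23 [ 0.524 -0.088  0.128] [0.58  0.038 0.178]
top 269 [ 0.52  -0.111  0.125] [ 0.605 -0.015  0.176]
```

Call:
carry_out --gripper '[0, 0, 0, 0, 0]' --travel '[[0, 0, 0.05], [0, 0, 0.06], [0, 0, 0.05], [0, 0, 0.04], [0, 0, 0.025]]' --delta_rot '[[0, 0, 0], [0, 0, 0], [0, 0, 0], [0, 0, 0], [0, 0, 0]]'

```text
t: 14.87
tcp_pos: [0.5736, 0.0092, 0.208]
tool_rot: [-2.385, -2.042, 0.006]
force: [-1.3, -0.1, -1.5]
width: 0.0107
grip_force: 58.8
```

Call:
carry_out --gripper '[0, 0, 0, 0, 0]' --travel '[[0, 0, 0.01], [0, 0, 0.007], [0, 0, 0.003], [0, 0, 0], [0, 0, 0]]' --delta_rot '[[0, 0, 0], [0, 0, 0], [0, 0, 0], [0, 0, 0], [0, 0, 0]]'

```text
t: 15.28
tcp_pos: [0.5755, 0.0077, 0.2022]
tool_rot: [2.386, 2.039, 0.001]
force: [-0.8, 0.6, -1.3]
width: 0.0112
grip_force: 58.8
```

```bash
python3 -c "
from h import *
state()"
```

```text
t 15.28 tcp [0.5755 0.0077 0.2022] grasp [0.5759 0.0075 0.0475] x [ 0.156  0.988 -0.001] z [ 0.002 -0.002 -1.   ] yaw 81.04 q [-0.03  0.28  1.99 -0.    0.87  0.13] w 0.0112 g 58.8 F [-0.8  0.6 -1.3]
```

Call:
carry_out --gripper '[0, 0, 0, 0.1, 0.2]' --travel '[[0, 0, 0.003], [0, 0, 0.002], [0, 0, 0], [0, 0, 0], [0, 0, 0]]' --delta_rot '[[0, 0, 0], [0, 0, 0], [0, 0, 0], [0, 0, 0], [0, 0, 0]]'

```text
t: 15.7
tcp_pos: [0.575, 0.0076, 0.199]
tool_rot: [2.386, 2.04, -0.001]
force: [-0.3, 0.5, 0.2]
width: 0.017
grip_force: 0.0
```

Call:
carry_out --gripper '[0.4, 0.5, 0.6, 0.6, 0.6]' --travel '[[0, 0, 0], [0, 0, 0], [0, 0, 0], [0, 0, 0], [0, 0, 0]]' --delta_rot '[[0, 0, 0], [0, 0, 0], [0, 0, 0], [0, 0, 0], [0, 0, 0]]'

```text
t: 16.12
tcp_pos: [0.5745, 0.0076, 0.1981]
tool_rot: [2.388, 2.041, -0.003]
force: [1.2, 0.1, 0.0]
width: 0.0511
grip_force: 0.0
```

Call:
carry_out --gripper '[0.6, 0.6, 0.8, 1, 1]' --travel '[[0, 0, -0.03], [0, 0, -0.05], [0, 0, -0.06], [0, 0, -0.06], [0, 0, -0.04]]' --delta_rot '[[0, 0, 0], [0, 0, 0], [0, 0, 0], [0, 0, 0], [0, 0, 0]]'

```text
t: 16.53
tcp_pos: [0.5753, 0.0078, 0.3213]
tool_rot: [2.386, 2.039, 0.002]
force: [0.7, -0.3, 0.8]
width: 0.0839
grip_force: 0.0
```

```bash
python3 - <<'E'
from h import *
p,R=state()
a,P=cam('top'); b,_=cam('side')
# car re-measure + cup check
r=P[148:218,186:226].reshape(-1,3);r=r[~np.isnan(r[:,0])]
for lo,hi in((.022,.1),(.071,.09)):
    q=r[(r[:,2]>lo)&(r[:,2]<hi)]; print(cv2.minAreaRect((q[:,:2]*1000).astype(np.float32)))
# hood: points z>.07 of rear part, about its own lamp end
save('chk',np.hstack([cv2.resize(a[140:220,180:280],(400,320)),cv2.resize(b[170:270,180:280],(400,320))]))
E
```

```text
t 16.53 tcp [0.5753 0.0078 0.3213] grasp [0.5758 0.0075 0.1666] x [ 0.156  0.988 -0.001] z [ 0.003 -0.002 -1.   ] yaw 81.04 q [-0.03  0.14  1.91 -0.    1.09  0.13] w 0.0839 g 0.0 F [ 0.7 -0.3  0.8]
((535.2479858398438, 208.43667602539062), (71.40751647949219, 236.52635192871094), 82.38250732421875)
((535.5623779296875, 207.67276000976562), (71.04976654052734, 209.20980834960938), 83.22933959960938)
```

View pics/chk.png

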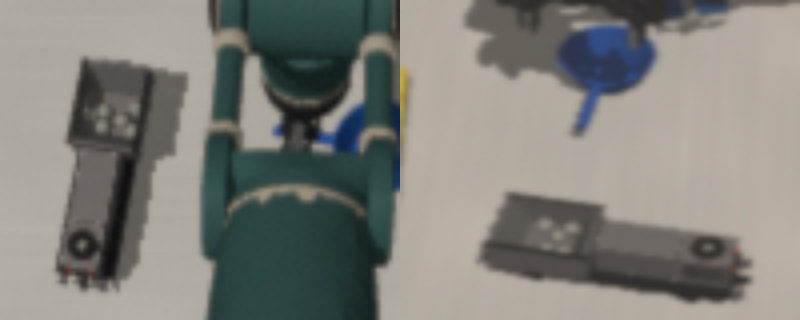

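The check shows the cup upright at (605,60) in the side half, and the balls in the bay at (115,118) on the left and (555,232) on the right. Next I'll fit the hood for the grasp.

```bash
python3 - <<'E'
from h import *
for n,(u0,u1,v0,v1) in(('top',(186,226,148,222)),('side',(195,280,222,270))):
    _,P=cam(n); r=P[v0:v1,u0:u1].reshape(-1,3); r=r[~np.isnan(r[:,0])]
    yaw=np.radians(-8.8); C=np.array([.536,.2105])
    q=r[(r[:,2]>.073)&(r[:,2]<.083)]   # top faces
    for it in range(4):
        e=np.array([np.cos(yaw),np.sin(yaw)]);nn=np.array([-e[1],e[0]])
        l=(q[:,:2]-C)@e; w=(q[:,:2]-C)@nn; m=(l>-.1)&(l<.012)&(abs(w)<.024)
        f=[]; B=np.arange(-.098,.01,.009); cl=[];cw=[]
        for b in B:
            k=m&(abs(l-b)<.0045)
            if k.sum()>2: cl.append(b); cw.append((w[k].max()+w[k].min())/2)
        f=np.polyfit(cl,cw,1); yaw+=np.arctan(f[0])*.8; C=C+nn*f[1]*.8
    a=r[(r[:,2]>.022)&(abs((r[:,:2]-C)@nn)<.034)]; L=(a[:,:2]-C)@e
    print(n,'yaw',np.degrees(yaw),'C',C,'ends',np.percentile(L,[.3,99.7]),'hood top ends',l[m].min(),'w',w[m].min(),w[m].max())
    b=r[(r[:,2]>.07)&(abs((r[:,:2]-C)@nn)<.036)]; L=(b[:,:2]-C)@e; print('  top z ends',np.percentile(L,[.3,99.7]),'(expect -.103,.104)')
p,R=state()
E
```

```text
top yaw -8.751883040945563 C [0.53569    0.20849566] ends [-0.11577829  0.1148112 ] hood top ends -0.09971360324499455 w -0.018851957955270535 0.019713614297805257
  top z ends [-0.10433419  0.10416566] (expect -.103,.104)
side yaw -7.879262231643431 C [0.53645482 0.2134911 ] ends [-0.11517188  0.11428047] hood top ends -0.09998792478901784 w -0.021754576896682545 0.021985204953131016
  top z ends [-0.1019897   0.10519358] (expect -.103,.104)
t 16.73 tcp [0.5748 0.0078 0.3188] grasp [0.5749 0.0076 0.1641] x [ 0.156  0.988 -0.001] z [ 0.001 -0.002 -1.   ] yaw 81.03 q [-0.03  0.14  1.91 -0.    1.08  0.13] w 0.0855 g 0.0 F [-1.5 -0.1 -0.7]
```

Call:
carry_out --gripper '[1, 1, 1, 1, 1]' --travel '[[0.0553, -0.0286, 0], [0.0553, -0.0286, 0], [0.0553, -0.0286, 0], [0.0553, -0.0286, 0], [0.0553, -0.0286, 0]]' --delta_rot '[[0, 0, 0], [0, 0, 0], [0, 0, 0], [0, 0, 0], [0, 0, 0]]'

```text
t: 17.15
tcp_pos: [0.524, 0.1564, 0.3156]
tool_rot: [-2.388, -2.04, 0.008]
force: [1.4, -0.6, 0.1]
width: 0.0852
grip_force: 0.0
```

Call:
carry_out --gripper '[1, 1, 1, 1, 1]' --travel '[[0.0553, -0.0286, 0], [0.0553, -0.0286, 0], [0, 0, 0], [0, 0, 0], [0, 0, 0]]' --delta_rot '[[0, 0, 0], [0, 0, 0], [0, 0, -0.0335], [0, 0, -0.0335], [0, 0, -0.0335]]'

```text
t: 17.57
tcp_pos: [0.5046, 0.2152, 0.3154]
tool_rot: [-2.028, -2.397, 0.009]
force: [0.2, -0.6, -0.7]
width: 0.0856
grip_force: 0.0
```

Call:
carry_out --gripper '[1, 1, 1, 1, 1]' --travel '[[0, 0, 0], [0, 0, 0], [0, 0, 0], [0, 0, 0], [0, 0, 0]]' --delta_rot '[[0, 0, -0.0335], [0, 0, -0.0335], [0, 0, -0.0335], [0, 0, -0.0335], [0, 0, -0.0335]]'

```text
t: 17.98
tcp_pos: [0.505, 0.2142, 0.3153]
tool_rot: [-1.337, -2.84, 0.008]
force: [-0.5, -0.2, 0.9]
width: 0.0856
grip_force: 0.0
```

Call:
carry_out --gripper '[1, 1, 1, 1, 1]' --travel '[[0, 0, 0], [0, 0, 0], [0, 0, 0], [0, 0, 0], [0, 0, 0]]' --delta_rot '[[0, 0, -0.0335], [0, 0, -0.0335], [0, 0, -0.0335], [0, 0, -0.0335], [0, 0, -0.0335]]'

```text
t: 18.4
tcp_pos: [0.505, 0.2142, 0.3153]
tool_rot: [-0.552, -3.089, 0.006]
force: [-0.7, 0.1, 0.3]
width: 0.0849
grip_force: 0.0
```

Call:
carry_out --gripper '[1, 1, 1, 1, 1]' --travel '[[0, 0, 0], [0, 0, 0], [0, 0, 0], [0, 0, 0], [0, 0, 0]]' --delta_rot '[[0, 0, -0.0335], [0, 0, -0.0335], [0, 0, 0], [0, 0, 0], [0, 0, 0]]'

```text
t: 18.82
tcp_pos: [0.5055, 0.2144, 0.3167]
tool_rot: [-0.237, -3.13, 0.004]
force: [0.3, -0.5, -1.4]
width: 0.0855
grip_force: 0.0
```

```bash
python3 -c "
from h import *
p,R=state(); to(p,R,[.5063,.2145,.217]); print(manip.grip_depth, R.round(4).tolist())"
```

```text
t 18.82 tcp [0.5055 0.2144 0.3167] grasp [0.5051 0.2141 0.162 ] x [-0.989  0.151  0.002] z [-0.002 -0.002 -1.   ] yaw 171.34 q [ 0.36  0.1   1.96 -0.    1.08 -1.06] w 0.0855 g 0.0 F [ 0.3 -0.5 -1.4]
travel units [-0.0019  0.0009  0.1994]
0.1547 [[-0.9886, 0.1506, -0.0025], [0.1506, 0.9886, -0.0024], [0.0021, -0.0027, -1.0]]
```

Call:
carry_out --gripper '[1, 1, 1, 1, 1]' --travel '[[-0.002, 0.001, 0.04], [0, 0, 0.06], [0, 0, 0.055], [0, 0, 0.035], [0, 0, 0.0144]]' --delta_rot '[[0, 0, 0], [0, 0, 0], [0, 0, 0], [0, 0, 0], [0, 0, 0]]'

```text
t: 19.23
tcp_pos: [0.5052, 0.2141, 0.2121]
tool_rot: [-0.236, -3.127, 0.007]
force: [-0.4, -0.4, -0.6]
width: 0.0855
grip_force: 0.0
```

Call:
carry_out --gripper '[0.8, 0.7, 0.6, 0.55, 0.5]' --travel '[[0, 0, 0], [0, 0, 0], [0, 0, 0], [0, 0, 0], [0, 0, 0]]' --delta_rot '[[0, 0, 0], [0, 0, 0], [0, 0, 0], [0, 0, 0], [0, 0, 0]]' --grip_force 80

```text
t: 19.65
tcp_pos: [0.5078, 0.2151, 0.2175]
tool_rot: [0.233, 3.13, -0.0]
force: [0.3, -0.3, -0.1]
width: 0.0428
grip_force: 0.0
```

Call:
carry_out --gripper '[0.45, 0.4, 0.3, 0.2, 0.2]' --travel '[[0, 0, 0], [0, 0, 0], [0, 0, 0], [0, 0, 0], [0, 0, 0]]' --delta_rot '[[0, 0, 0], [0, 0, 0], [0, 0, 0], [0, 0, 0], [0, 0, 0]]'

```text
t: 20.07
tcp_pos: [0.5076, 0.215, 0.2172]
tool_rot: [0.233, 3.131, -0.001]
force: [-1.2, 0.2, 6.7]
width: 0.0368
grip_force: 79.5
```

```bash
python3 -c "
from h import *
p,R=state();print(manip.grip_depth,manip.get_obs()['torque'])"
```

```text
t 20.07 tcp [0.5076 0.215  0.2172] grasp [0.5079 0.2149 0.0625] x [-0.989  0.148 -0.002] z [ 0.002 -0.001 -1.   ] yaw 171.48 q [ 0.36  0.22  2.03 -0.    0.88 -1.06] w 0.0368 g 79.5 F [-1.2  0.2  6.7]
0.1547 [-0.09187611  0.19461636 -0.08716163]
```

Gripped: the opening is 37 mm against the 38 mm hood. I'll lift slowly and check that the car is level.

Call:
carry_out --gripper '[0.2, 0.2, 0.2, 0.2, 0.2]' --travel '[[0, 0, -0.01], [0, 0, -0.02], [0, 0, -0.03], [0, 0, -0.04], [0, 0, -0.03]]' --delta_rot '[[0, 0, 0], [0, 0, 0], [0, 0, 0], [0, 0, 0], [0, 0, 0]]'

```text
t: 20.48
tcp_pos: [0.5064, 0.2147, 0.2813]
tool_rot: [-0.233, -3.131, 0.004]
force: [-0.2, -0.1, -5.6]
width: 0.0372
grip_force: 81.6
```

Call:
carry_out --gripper '[0.2, 0.2, 0.2, 0.2, 0.2]' --travel '[[0, 0, -0.03], [0, 0, -0.03], [0, 0, -0.02], [0, 0, 0], [0, 0, 0]]' --delta_rot '[[0, 0, 0], [0, 0, 0], [0, 0, 0], [0, 0, 0], [0, 0, 0]]'

```text
t: 20.9
tcp_pos: [0.507, 0.2149, 0.321]
tool_rot: [0.233, 3.133, -0.002]
force: [0.1, -0.1, -5.8]
width: 0.0373
grip_force: 81.7
```

```bash
python3 - <<'E'
from h import *
p,R=state();print(manip.get_obs()['torque'])
for n in('top','side'):
    _,P=cam(n); q=P.reshape(-1,3); q=q[~np.isnan(q[:,0])]
    e=np.array([.989,-.149]);nn=np.array([.149,.989]); G=p[:2]
    l=(q[:,:2]-G)@e; w=(q[:,:2]-G)@nn
    for lo,hi in((-.072,-.03),(.03,.045),(.045,.12),(.125,.137)):
        k=(l>lo)&(l<hi)&(abs(w)<.04)&(q[:,2]>.12)&(q[:,2]<.24); z=q[k,2]
        print(n,(lo,hi),k.sum(),np.percentile(z,[10,50,90,98]).round(4) if k.sum()>5 else '')
    k=(abs(l)<.2)&(abs(w)<.034)&(q[:,2]>.09)&(q[:,2]<.195); print('l range',np.percentile(l[k],[.5,99.5]))
E
```

```text
t 20.9 tcp [0.507  0.2149 0.321 ] grasp [0.507  0.2147 0.1663] x [-0.989  0.148 -0.   ] z [ 0.    -0.001 -1.   ] yaw 171.49 q [ 0.36  0.1   1.96 -0.    1.08 -1.07] w 0.0373 g 81.7 F [ 0.1 -0.1 -5.8]
[-0.13279748 -0.40744868 -0.01422707]
top (-0.072, -0.03) 82 [0.175  0.1835 0.187  0.1889]
top (0.03, 0.045) 14 [0.1353 0.14   0.1485 0.1687]
top (0.045, 0.12) 170 [0.1413 0.155  0.1837 0.1869]
top (0.125, 0.137) 38 [0.1696 0.1787 0.1839 0.1862]
l range [-0.05856628  0.14566408]
side (-0.072, -0.03) 280 [0.1352 0.1737 0.1838 0.1873]
side (0.03, 0.045) 88 [0.1354 0.1733 0.1824 0.1852]
side (0.045, 0.12) 577 [0.1403 0.1574 0.1803 0.1846]
side (0.125, 0.137) 72 [0.1571 0.1749 0.1826 0.1865]
l range [-0.08706025  0.14207605]
```

The hood and the bay rim are at the same height within 2 mm, so the car is level, and the load is about 5.8 N. I'll carry it to the bridge.

Call:
carry_out --gripper '[0.2, 0.2, 0.2, 0.2, 0.2]' --travel '[[0, 0, -0.024], [0, -0.02, -0.03], [0, -0.04, -0.02], [-0.0044, -0.05, 0], [-0.0044, -0.05, 0]]' --delta_rot '[[0, 0, 0], [0, 0, 0], [0, 0, 0], [0, 0, 0], [0, 0, 0]]'

```text
t: 21.42
tcp_pos: [0.4997, 0.1349, 0.3592]
tool_rot: [0.231, 3.132, -0.002]
force: [-0.9, -1.0, -5.6]
width: 0.0369
grip_force: 82.2
```

Call:
carry_out --gripper '[0.2, 0.2, 0.2, 0.2, 0.2]' --travel '[[-0.0044, -0.05, 0], [-0.0044, -0.05, 0], [-0.0044, -0.05, 0], [-0.0044, -0.05, 0], [-0.0044, -0.05, 0]]' --delta_rot '[[0, 0, 0], [0, 0, 0], [0, 0, 0], [0, 0, 0], [0, 0, 0]]'

```text
t: 21.83
tcp_pos: [0.4915, 0.0089, 0.3582]
tool_rot: [-0.233, -3.132, 0.002]
force: [1.0, -0.3, -5.5]
width: 0.0368
grip_force: 82.4
```

Call:
carry_out --gripper '[0.2, 0.2, 0.2, 0.2, 0.2]' --travel '[[-0.0044, -0.05, 0], [-0.0044, -0.05, 0], [-0.0044, -0.05, 0], [-0.0044, -0.05, 0], [-0.0044, -0.05, 0]]' --delta_rot '[[0, 0, 0], [0, 0, 0], [0, 0, 0], [0, 0, 0], [0, 0, 0]]'

```text
t: 22.25
tcp_pos: [0.4838, -0.1164, 0.3584]
tool_rot: [-0.233, -3.132, 0.002]
force: [-0.0, 0.4, -5.9]
width: 0.0369
grip_force: 82.4
```

Call:
carry_out --gripper '[0.2, 0.2, 0.2, 0.2, 0.2]' --travel '[[-0.0044, -0.05, 0], [-0.0044, -0.05, 0], [-0.0044, -0.05, 0], [0, -0.04, 0], [0, -0.0224, 0]]' --delta_rot '[[0, 0, 0], [0, 0, 0], [0, 0, 0], [0, 0, 0], [0, 0, 0]]'

```text
t: 22.67
tcp_pos: [0.4747, -0.2233, 0.3585]
tool_rot: [-0.236, -3.132, 0.003]
force: [0.2, -1.3, -6.0]
width: 0.0375
grip_force: 82.4
```

Call:
carry_out --gripper '[0.2, 0.2, 0.2, 0.2, 0.2]' --travel '[[0, 0, 0], [0, 0, 0], [0, 0, 0], [0, 0, 0], [0, 0, 0]]' --delta_rot '[[0, 0, -0.015], [0, 0, -0.03], [0, 0, -0.035], [0, 0, -0.03], [0, 0, -0.0156]]'

```text
t: 23.08
tcp_pos: [0.475, -0.2208, 0.3583]
tool_rot: [0.392, -3.116, 0.0]
force: [1.1, 0.3, -6.7]
width: 0.0371
grip_force: 82.4
```

```bash
cat > fin.py <<'E'
from h import *
p,R=state(); print(manip.get_obs()['torque'],R[:,2]); to(p,R,[.4753,-.2214,.358])
a=np.radians(14.05); e=np.array([np.cos(a),np.sin(a)]); nn=np.array([-e[1],e[0]]); G=np.array([.503,-.2145])
for n in('top','side'):
    im,P=cam(n); q=P.reshape(-1,3); q=q[~np.isnan(q[:,0])]
    l=(q[:,:2]-G)@e; w=(q[:,:2]-G)@nn
    for lo,hi in((-.1,-.07),(.018,.026),(.03,.09),(.095,.108)):
        k=(l>lo)&(l<hi)&(abs(w)<.04)&(q[:,2]>.19)&(q[:,2]<.24); print(n,(lo,hi),k.sum(),np.percentile(q[k,2],[50,90,98]).round(4) if k.sum()>5 else '')
    k=(abs(w)<.025)&(q[:,2]>.165)&(q[:,2]<.235)&(l>.02)&(l<.16); print('l max',np.percentile(l[k],99) if k.any() else '')
    k=(l>.03)&(l<.09)&(abs(w)<.05)&(q[:,2]>.205)&(q[:,2]<.235); print('bay w',np.percentile(w[k],[1,99]) if k.any() else '')
E
python3 fin.py
```

```text
t 23.08 tcp [ 0.475  -0.2208  0.3583] grasp [ 0.4748 -0.2209  0.2036] x [-0.969 -0.248  0.001] z [-0.001 -0.    -1.   ] yaw -165.66 q [-0.48  0.01  1.98 -0.    1.15 -2.3 ] w 0.0371 g 82.4 F [ 1.1  0.3 -6.7]
[ 0.05414207 -0.03793819  0.04522402] [-1.24791923e-03 -4.34757222e-04 -9.99999127e-01]
travel units [-0.0003 -0.0013  0.0006]
top (-0.1, -0.07) 99 [0.2211 0.2241 0.2263]
top (0.018, 0.026) 18 [0.2158 0.2206 0.2226]
top (0.03, 0.09) 111 [0.1952 0.2217 0.2246]
top (0.095, 0.108) 59 [0.2162 0.2217 0.2233]
l max 0.11397162620680955
bay w [-0.03317089  0.03507039]
side (-0.1, -0.07) 99 [0.2173 0.2229 0.2247]
side (0.018, 0.026) 40 [0.2149 0.2196 0.223 ]
side (0.03, 0.09) 220 [0.2054 0.2193 0.2223]
side (0.095, 0.108) 55 [0.2107 0.2192 0.2228]
l max 0.11861107414324527
bay w [-0.03738902  0.04068076]
```

The car is centred over the bridge: its end is at 114-119 mm (116 expected), its width is symmetric, it is level, and the wheels are about 36 mm above the rails. I'll let it settle and hand in.

Call:
carry_out --gripper '[0.2, 0.2, 0.2, 0.2, 0.2]' --travel '[[0, 0, 0], [0, 0, 0], [0, 0, 0], [0, 0, 0], [0, 0, 0]]' --delta_rot '[[0, 0, 0], [0, 0, 0], [0, 0, 0], [0, 0, 0], [0, 0, 0]]'

```text
t: 23.6
tcp_pos: [0.4751, -0.2212, 0.3586]
tool_rot: [0.385, -3.117, 0.002]
force: [0.2, 0.4, -5.8]
width: 0.0368
grip_force: 82.4
```

```bash
python3 -c "
from h import *
state(); print(abs(manip.get_obs()['qd']).max()); print(manip.job_done())"
```

```text
t 23.6 tcp [ 0.4751 -0.2212  0.3586] grasp [ 0.4751 -0.2214  0.2039] x [-0.97  -0.243  0.001] z [-0.    -0.001 -1.   ] yaw -165.92 q [-0.48  0.01  1.98 -0.    1.15 -2.3 ] w 0.0368 g 82.4 F [ 0.2  0.4 -5.8]
0.0051106249397276276
the job is handed in; nothing more can be done
None
```

I handed the job in at 23.6 s (no verdict was returned): the balls are in the bay, though I never clearly counted all six there; the empty cup stands upright on the plate, and the car is held level and centred about 36 mm above the bridge rails.

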